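# Hang a funnel on the slanted pipe of an air dryer and open its collar valve

## Task

Pick up the white funnel by its stem, slip it mouth first over the slanted steel pipe of the air dryer, and with the funnel gently but firmly push the stiff orange collar down the pipe until the collar is fully home, pressed firmly onto its rubber stop, so that the drying air is on. Leave the funnel hanging there, seated on the collar, and let go. Move the collar only with the funnel, without forcing it, and do not disturb the other glassware.

Things in the scene. Friction and masses are not known exactly. Their poses are not given: they have to be found in the camera images.
- funnel_centre (a point): White plastic funnel, loose, 60 g (varies by a third), standing mouth down on the bench. 105 mm high: round mouth 70 mm across with a 6 mm straight rim, then a cone narrowing up to 40 mm height, then a straight round stem 26 mm across from 40 mm up to 105 mm, open right through (walls 3 mm, bore of the stem 20 mm). This point is on its axis, half-way up (52.5 mm above the mouth). z points from the mouth to the stem's open end. Round about z.
- funnel_mouth (a point): Centre of the funnel's mouth (its rim plane, 52.5 mm from the centre point), same axes.
- pipe: Straight steel pipe 10 mm in diameter with a round tip, fixed to the top of the dryer, slanting up towards the robot's side, 35 degrees from vertical. Origin at its foot on the axis, about 78 mm above the bench; z points up along the pipe. The pipe's tip is at z = 135 mm. A black socket 44 mm across surrounds its lowest 18 mm.
- pipe_tip (a point): The round tip of the slanted pipe, on its axis; z points out along the pipe.
- collar_top (a point): Centre of the collar's flat top face, which takes the funnel's rim; z points up along the pipe. It starts 56 to 82 mm from the pipe's foot and has 11 to 25 mm to go; fully home it is 45 to 57 mm from the foot. The stop, hidden in the socket, is set differently each time and can only be felt.
- dryer: Cream air dryer, a fixed box 200 x 220 mm and 76 mm high, with the slanted pipe in its front half (pipe's foot 45 mm in front of the box's centre) and two short black-capped outlets at the back (30 mm high). Origin at the centre of its underside; -x is its front, the way the pipe leans.
- beaker_centre (a point): Bystander: glass beaker 68 mm across, 90 mm high; point on its axis half-way up.
- flask_centre (a point): Bystander: green conical glass flask 76 mm across, 108 mm high; point on its axis 40 mm up.
- bottle_centre (a point): Bystander: amber bottle 60 mm across, 110 mm high; point on its axis half-way up.
- collar: Orange collar sliding on the pipe: a disc 80 mm across, 6 mm thick, with a 28 mm hub under it that enters the socket. Origin at its top face, z up the pipe. Stiff: about 6 N to slide; stays where left. At its end it meets hard rubber that yields 1 mm per 6 N, so the push rises above 6 N only there. A firm but gentle press is 10 to 18 N in all; never over 25 N.
There are look-alikes about, which are no part of the job. What is shaped like the part that bears funnel_centre but blue or yellow is not meant.

How it is judged (in metres and radians):
On the way, in this order (a step that is already met when the one before it is completed fails the run):
1. the funnel is over the pipe, the pipe's tip inside its stem (z of pipe_tip in the frame of funnel_mouth above 0.045 m and distance between funnel_centre and pipe_tip below 0.03 m and angle between the z axis of funnel_centre and the z axis of pipe, either way round below 0.2 rad), for 0.05 s.
2. the funnel has pressed the collar firmly home, with 9 N or more (contact force between funnel and collar above 9 N), for 0.15 s.
At the end, for the whole second after the job is handed in: The funnel hangs released and at rest on the pipe, axis within 0.12 rad of it, rim on the collar (mouth centre within 10 mm of the collar's, 4 mm along the pipe); the collar is down at most 59.5 mm from the pipe's foot; beaker, flask and bottle are within 20 mm of where they stood (z of collar_top in the frame of pipe below 0.0595 m and z of funnel_mouth in the frame of collar_top between -0.004 and 0.004 m and distance between funnel_mouth and collar_top below 0.01 m and angle between the z axis of funnel_centre and the z axis of pipe, either way round below 0.12 rad and z of pipe_tip in the frame of funnel_mouth above 0.07 m and linear speed of funnel below 0.01 m/s and distance of each of beaker_centre, flask_centre, bottle_centre from where it was at the start of the episode below 0.02 m); the robot touches nothing.
It fails at once if the funnel is pressed against the dryer, pipe or collar with more than 25 N (contact force between funnel and dryer above 25 N).
It fails at once if the robot itself pushes the collar (more than 1 N) (contact force between any of the fingers, the arm and collar above 1 N).
It fails at once if the beaker, flask or bottle is moved by more than 20 mm (distance of any of beaker_centre, flask_centre, bottle_centre from where it was at the start of the episode above 0.02 m).
It also fails if it takes over 67 s, if anything falls off the work surface, if the arm or the gripper's body presses on something with over 40 N, if the wrist force passes 120 N, or if a joint passes its speed limit or range.

## Robot

A 6-joint arm with a two-finger parallel gripper is mounted at the origin on the work surface. World frame = base frame: x ahead of the robot, y to its left, z up, the work surface at z = 0. Lengths are in m, angles in degrees, forces in N, time in s.
With the tool pointing down it reaches from about 0.3 to 0.85 m from the base axis. Payload 4.2 kg.
Tool frame: the origin (TCP) lies on the centre line of the jaws, within the pads' length; the fingertips stand 19 mm ahead of it and the grasp point (between the pads) is the TCP (tips_ahead is the distance from the TCP to the fingertips, in m); z points along the fingers, y is the line along which they close (so a half turn about z gives the same grasp; the last joint's range is limited). The gripper opens to 91 mm and grips with 3 to 60 N. Pads are 32 mm wide; open, the fingers measure 118 mm over their backs; the gripper's body (76 mm by 178 mm) begins 60 mm behind the grasp point.
Start: joints at [-72.823, 18.312, 89.639, -0, 72.044, -1.146], TCP at [0.181, -0.546, 0.209] pointing down, gripper open.
Joint ranges: [-177.97, 177.97], [-48.28, 115.42], [12.27, 149.76], [-77.06, 257.06], [2.81, 150.46], [-146.56, 146.56]. Speed limits (degrees/s): [147.25, 147.25, 180, 180, 180, 180].

## Interface

Orientations are given as [roll, pitch, yaw] about the fixed x, y, z axes, in that order (R = Rz(yaw) Ry(pitch) Rx(roll)).
In Python, from workcell import read_state, snapshot, get_calibration, sign_off, tips_ahead gives the robot as it stands. The module is installed in compiled form; this text tells all that it offers.
- The arm moves only by the tool carry_out, never from a script. Its argument "motion" is a list of rows, each a list of 6 numbers: the shift along the tool's x, y, z in m, then the turn, a rotation vector about the tool's x, y, z in degrees. A call has 1 to 10 rows; each row shifts and turns the commanded pose from where the row before left it, along the tool's axes as they then stand; what a row does not reach is not made up. A row lasts 1/8 s, in which the tool goes at most 62.5 mm and 10.7 degrees, less where a joint would pass 70% of its speed; a pose out of reach is approached as far as the arm can. A call is refused whole if a number of a shift passes 0.0625 or a number of a turn 10.7, either way. A call with a gripper value outside its range is refused whole. "gripper" is the opening, from -1 (shut) to 1 (fully open), so that 0 is half open, set as the call begins (left out, the last holds). The fingers move at their own pace and stop on an object; "squeeze" is the grip in N (left out, the last holds). Time passes only in rows, so rows that do not move let the fingers close. It gives the time, the measured TCP pose, the force, the opening and the grip force at its end, in the units of the state.
- read_state(): the state, without advancing time (a new reading comes with each control period).
- snapshot(name): name is "side" or "top"; returns the picture (420x560x3 uint8, blue, green, red); there is no depth.
- get_calibration(name): a dict with "K" (3x3 intrinsics, pixels), "position" and "attitude" of the camera in the world. Camera axes: x right, y up, looking along -z (the intrinsics and any distortion apply to the point x, -y, -z); pixel columns grow to the right and rows downward; lengths in m; the calibration is good to about 2 mm. A picture is of the moment at which its call begins. get_calibration takes no time and is no camera call.
- sign_off(): hands the job in; it is judged then, once.
The state is a dict: "t": time; "joint_pos": joint angles; "dq": joint speeds; "joint_efforts": joint torques, N m; "eef_pos": TCP position; "orientation": TCP orientation; "contact_force": force on the tool from outside, world axes, zero at the start; "wrist_torque": the same for the moment, N m; "width": finger opening in m; "gripper_force": force on a finger pad.
Only numpy, scipy, OpenCV 4.12 (cv2) and the standard library are available. Lean on these libraries where they do the work, as an engineer would, in place of code of your own. Each camera call takes 0.05 s, during which the arm holds its last target. There are 200 camera calls.

## Working session

There is one attempt and no reset: what is moved stays moved. The work goes in short steps, Python scripts to look and compute and a tool call to move; the robot and the scene stay as the last step left them, time stands still between calls to the robot, and variables do not carry over. Pictures are saved under pics/ and viewed, at most 10 in all, crops included, and the job is handed in when it is done.

Besides the shell and the picture viewer there is one more tool, called after "Call:" as name(argument=value, ...), one argument or row to a line, values as JSON. carry_out: Moves the arm, as the interface text tells. Its arguments: {"type":"object","properties":{"motion":{"type":"array"},"gripper":{"type":"number"},"squeeze":{"type":"number"}},"required":["motion"]}

```bash
mkdir -p pics; python3 - <<'E'
from workcell import *
import cv2
print(read_state(), tips_ahead)
for n in("side","top"):
    c=get_calibration(n);print(n,c)
    cv2.imwrite(f"pics/{n}0.png",snapshot(n))
E
```

```text
{'t': 0.0, 'joint_pos': array([-7.28231141e+01,  1.83501325e+01,  8.97067373e+01, -2.49648009e-03,
        7.20427760e+01, -1.14754041e+00]), 'dq': array([-0.03466338,  0.05782773, -0.01968001, -0.02541716,  0.03304326,
        0.11736561]), 'joint_efforts': array([ 1.94065137e-04, -4.12460804e+01, -2.31971133e+01,  7.26711145e-02,
        4.54412133e-02, -1.50256092e-04]), 'eef_pos': array([ 0.18059865, -0.54536155,  0.20853316]), 'orientation': array([-1.79900327e+02,  3.77444108e-04,  1.83251984e+01]), 'contact_force': array([-0.419526  ,  0.55119326,  0.32845904]), 'wrist_torque': array([-0.00030174, -0.01730917, -0.0142486 ]), 'gripper_force': 0.0, 'width': 0.09119007872035165} 0.019
side {'K': array([[490.66333619,   0.        , 288.91854713],
       [  0.        , 490.66333619, 213.94879069],
       [  0.        ,   0.        ,   1.        ]]), 'position': array([0.12653078, 0.76705747, 1.23173329]), 'attitude': array([  36.85471606,   -0.43123538, -153.74819845])}
top {'K': array([[412.27550205,   0.        , 279.79995831],
       [  0.        , 412.27550205, 215.79167412],
       [  0.        ,   0.        ,   1.        ]]), 'position': array([ 0.41558834, -0.00465696,  1.06404608]), 'attitude': array([  4.46531889,   0.62875132, -91.30281558])}
```

View pics/side0.png

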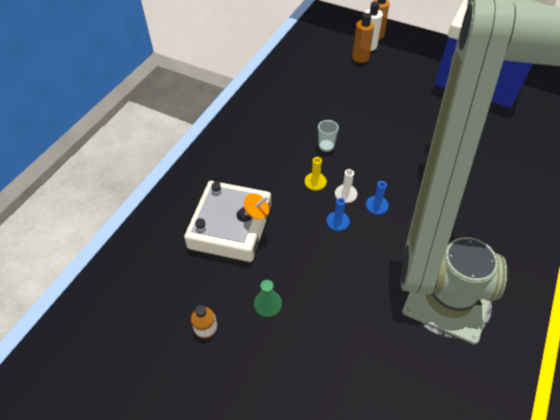

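View pics/top0.png

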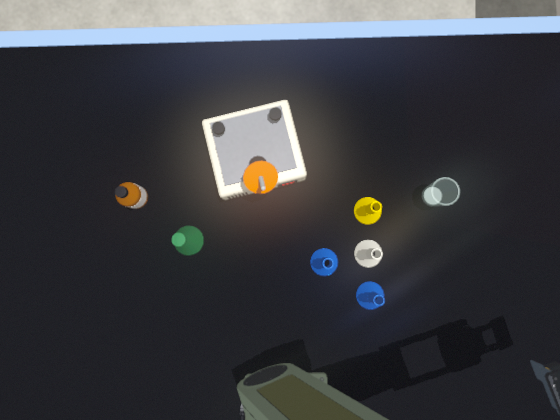

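Candidates: white at top (368,254)/side (347,185); yellow top (368,210); blue top (324,262) and (370,295). Only the white one fits the description. I'll confirm it with an enlarged crop and measure.

```bash
cat > h.py <<'E'
import numpy as np, cv2
from scipy.spatial.transform import Rotation as Ro
from workcell import *
def cam(n):
    c=get_calibration(n); return c["K"],np.array(c["position"]),Ro.from_euler('xyz',c["attitude"],degrees=True).as_matrix()
def ray(n,uv):
    K,p,R=cam(n); d=np.linalg.inv(K)@[uv[0],uv[1],1]; d=R@(d*[1,-1,-1]); return p,d/np.linalg.norm(d)
def proj(n,X):
    K,p,R=cam(n); q=R.T@(np.array(X)-p)*[1,-1,-1]; q=K@q; return q[:2]/q[2]
def onz(n,uv,z):
    p,d=ray(n,uv); return p+d*(z-p[2])/d[2]
def tri(a,b):
    p,d=ray("top",a); q,e=ray("side",b)
    s=np.linalg.lstsq(np.c_[d,-e],q-p,rcond=None)[0]; A=p+d*s[0];B=q+e*s[1]
    return (A+B)/2,np.linalg.norm(A-B)
E
python3 - <<'E'
from h import *
t=cv2.imread("pics/top0.png");s=cv2.imread("pics/side0.png")
f=lambda im,x,y,w,h,k:cv2.resize(im[y:y+h,x:x+w],None,fx=k,fy=k,interpolation=cv2.INTER_CUBIC)
a=np.hstack([f(t,335,225,66,50,6),f(s,315,160,66,50,6)])
b=np.hstack([f(t,225,150,66,50,6),f(s,225,180,66,50,6)])
cv2.imwrite("pics/crop.png",np.vstack([a,b]))
for n,im in(("top",t),("side",s)):
    hsv=cv2.cvtColor(im,cv2.COLOR_BGR2HSV)
    for nm,lo,hi in(("or",(8,200,150),(18,255,255)),("white",(0,0,110),(179,60,255))):
        m=cv2.inRange(hsv,lo,hi); 
        for c in cv2.findContours(m,0,1)[0]:
            if cv2.contourArea(c)>100: print(n,nm,cv2.contourArea(c),cv2.boundingRect(c), cv2.fitEllipse(c) if nm=="or" else "")
E
```

```text
top or 226.5 (118, 182, 21, 23) ((128.2566680908203, 193.75448608398438), (19.727798461914062, 21.26199722290039), 26.90711784362793)
top or 601.0 (244, 162, 34, 31) ((260.1448974609375, 176.13818359375), (27.98809242248535, 32.89482879638672), 82.71671295166016)
top white 289.0 (239, 391, 29, 29) 
top white 595.5 (354, 240, 29, 28) 
top white 109.0 (131, 184, 16, 24) 
top white 768.5 (423, 177, 37, 29) 
top white 6356.5 (202, 100, 105, 100) 
top white 12932.5 (0, 0, 560, 32) 
side or 163.0 (192, 308, 21, 19) ((202.07447814941406, 317.12554931640625), (18.110210418701172, 19.021133422851562), 69.20191955566406)
side white 127.0 (193, 318, 24, 19) 
side white 4088.5 (184, 180, 87, 82) 
side white 415.0 (335, 169, 23, 34) 
side white 465.0 (318, 120, 21, 31) 
side white 231.0 (371, 10, 12, 41) 
side white 16271.0 (404, 0, 156, 344) 
side white 2119.5 (387, 0, 82, 40) 
side white 327.0 (320, 0, 53, 14) 
side white 33520.0 (0, 0, 305, 343)
```

View pics/crop.png

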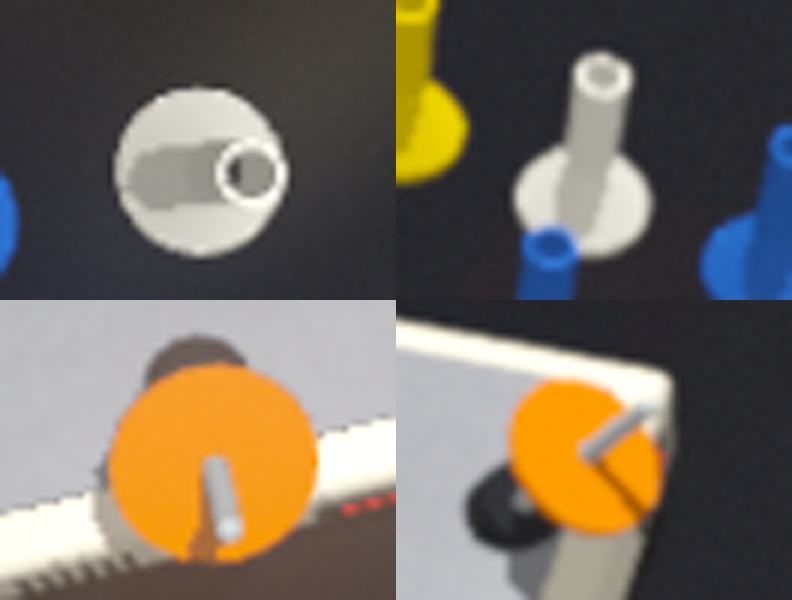

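Crop: white funnel with its stem end at top (377,254), side (349,173). Pipe tip at top (263,188), side (268,198). Pipe leaves the collar at top (261,177), side (257,205).

```bash
python3 - <<'E'
from h import *
np.set_printoptions(precision=4,suppress=True)
o=-.42
print("stem",tri((377+o,253.8+o),(349.3+o,172.8+o)),onz("top",(377+o,253.8+o),.105))
print("mouth",onz("top",(368.3+o,253.5+o),0.003),onz("side",(346.2+o,193.3+o),.003))
tip,e=tri((263.3+o,188.3+o),(268.2+o,198+o));print("tip",tip,e)
c,e=tri((260.7+o,177+o),(257+o,205.5+o));print("coll",c,e)
d=tip-c;L=np.linalg.norm(d);print(L,d/L,"az",np.degrees(np.arctan2(d[1],d[0])),"tilt",np.degrees(np.arccos(d[2]/L)))
t=cv2.imread("pics/top0.png");hsv=cv2.cvtColor(t,cv2.COLOR_BGR2HSV)
m=cv2.inRange(hsv,(0,0,110),(179,60,255))
for c in cv2.findContours(m,0,1)[0]:
    if 6000<cv2.contourArea(c)<8000:
        b=cv2.boxPoints(cv2.minAreaRect(c));print(b); P=np.array([onz("top",q,.076) for q in b]);print(P)
        print([np.linalg.norm(P[i]-P[i-1]) for i in range(4)],[np.degrees(np.arctan2(*(P[i]-P[i-1])[1::-1])) for i in range(4)],P.mean(0))
print("bottle",onz("top",(129,194),.1),"flask",onz("top",(189,240),.01),"beaker",onz("top",(446,191),.09),"blue",onz("top",(327,263),.105),"yel",onz("top",(376,208),.105),"blue2",onz("top",(378,299),.105))
E
```

```text
stem (array([ 0.3981, -0.217 ,  0.1077]), np.float64(0.0005974615335905914)) [ 0.3983 -0.2175  0.105 ]
mouth [ 0.3977 -0.2179  0.003 ] [ 0.3987 -0.2219  0.003 ]
tip [0.5435 0.0378 0.1877] 0.003315331037074215
coll [0.576  0.0454 0.1444] 0.0027519499919014365
0.05469325246314557 [-0.5943 -0.1387  0.7922] az -166.8672164889297 tilt 37.60996509096121
[[199.7059 119.8235]
 [287.9412  97.7647]
 [308.2941 179.1765]
 [220.0588 201.2353]]
[[ 0.7338  0.1956  0.076 ]
 [ 0.7835 -0.0222  0.076 ]
 [ 0.5802 -0.0665  0.076 ]
 [ 0.5316  0.1478  0.076 ]]
[np.float64(0.2076928471236659), np.float64(0.22335660483683953), np.float64(0.20807826662313694), np.float64(0.21977184296414598)] [np.float64(13.28120286989227), np.float64(-77.14014567310399), np.float64(-167.70677028099047), np.float64(102.76056178727963)] [0.6573 0.0637 0.076 ]
bottle [0.5512 0.3596 0.1   ] flask [0.4415 0.2388 0.01  ] beaker [ 0.5415 -0.3909  0.09  ] blue [ 0.3788 -0.1024  0.105 ] yel [ 0.5036 -0.2204  0.105 ] blue2 [ 0.2942 -0.2164  0.105 ]
```

Call:
carry_out(
  motion=[
    [0, 0, 0, 0, 0, 5.4],
    [0.0356, -0.0338, 0, 0, 0, 0],
    [0.0356, -0.0338, 0, 0, 0, 0],
    [0.0356, -0.0338, 0, 0, 0, 0],
    [0.0356, -0.0338, 0, 0, 0, 0],
    [0.0356, -0.0338, 0, 0, 0, 0],
    [0.0356, -0.0338, 0, 0, 0, 0],
    [0.0356, -0.0338, 0, 0, 0, 0],
    [0.0356, -0.0338, 0, 0, 0, 0],
    [0, 0, 0, 0, 0, 0],
  ],
  gripper=1,
)

```text
t: 1.35
eef_pos: [0.3989, -0.2163, 0.2091]
orientation: [-180.0, 0.0, 13.2]
contact_force: [-0.6, -0.5, -0.1]
width: 0.0912
gripper_force: 0.0
```

Call:
carry_out(
  motion=[
    [0, 0, 0.03, 0, 0, 0],
    [0, 0, 0.03, 0, 0, 0],
    [0, 0, 0.03, 0, 0, 0],
    [0, 0, 0.02, 0, 0, 0],
    [0, 0, 0.016, 0, 0, 0],
    [0, 0, 0, 0, 0, 0],
  ],
)

```text
t: 2.1
eef_pos: [0.3964, -0.2189, 0.0823]
orientation: [-179.9, 0.2, 12.9]
contact_force: [-0.4, 0.5, 0.5]
width: 0.0914
gripper_force: 0.0
```

Call:
carry_out(
  motion=[
    [0, 0, 0, 0, 0, 0],
    [0, 0, 0, 0, 0, 0],
    [0, 0, 0, 0, 0, 0],
    [0, 0, 0, 0, 0, 0],
    [0, 0, 0, 0, 0, 0],
    [0, 0, 0, 0, 0, 0],
    [0, 0, 0, 0, 0, 0],
    [0, 0, 0, 0, 0, 0],
  ],
  gripper=-1,
  squeeze=45,
)

```text
t: 3.1
eef_pos: [0.3978, -0.2186, 0.0833]
orientation: [-180.0, 0.0, 12.9]
contact_force: [-0.8, -0.7, -0.2]
width: 0.0246
gripper_force: 45.0
```

Call:
carry_out(
  motion=[
    [0, 0, -0.02, 0, 0, 0],
    [0, 0, -0.04, 0, 0, 0],
    [0, 0, -0.04, 0, 0, 0],
    [0, 0, -0.04, 0, 0, 0],
    [0, 0, -0.04, 0, 0, 0],
    [0, 0, -0.0175, 0, 0, 0],
    [0, 0, 0, 0, 0, 0],
  ],
)

```text
t: 3.98
eef_pos: [0.3984, -0.2189, 0.2819]
orientation: [179.9, -0.1, 12.9]
contact_force: [-0.1, 0.5, -1.0]
width: 0.0246
gripper_force: 45.0
```

Call:
carry_out(
  motion=[
    [0.0166, -0.0272, 0, 0, 0, 0],
    [0.0166, -0.0272, 0, 0, 0, 0],
    [0.0166, -0.0272, 0, 0, 0, 0],
    [0.0166, -0.0272, 0, 0, 0, 0],
    [0.0166, -0.0272, 0, 0, 0, 0],
    [0.0166, -0.0272, 0, 0, 0, 0],
    [0.0166, -0.0272, 0, 0, 0, 0],
    [0.0166, -0.0272, 0, 0, 0, 0],
    [0, 0, 0, 0, 0, 0],
  ],
)

```text
t: 5.1
eef_pos: [0.4783, 0.0246, 0.279]
orientation: [-180.0, 0.2, 13.1]
contact_force: [-0.3, -0.5, -0.7]
width: 0.0247
gripper_force: 45.0
```

Call:
carry_out(
  motion=[
    [0, 0, 0, 0, 7, 0],
    [0, 0, 0, 0, 7, 0],
    [0, 0, 0, 0, 7, 0],
    [0, 0, 0, 0, 7, 0],
    [0, 0, 0, 0, 7, 0],
    [0, 0, 0, 0, 0, 0],
    [0, 0, 0, 0, 0, 0],
  ],
)

```text
t: 5.98
eef_pos: [0.4792, 0.0226, 0.2812]
orientation: [180.0, -35.0, 12.9]
contact_force: [0.2, 0.5, -0.1]
width: 0.0245
gripper_force: 45.0
```

```bash
python3 - <<'E'
from h import *
np.set_printoptions(precision=4,suppress=True)
s=read_state();print(s['eef_pos'],s['orientation'],s['contact_force'],s['joint_pos'])
t=snapshot("top");d=snapshot("side");cv2.imwrite("pics/t1.png",t);cv2.imwrite("pics/s1.png",d)
f=lambda im,x,y,w,h,k:cv2.resize(im[y:y+h,x:x+w],None,fx=k,fy=k,interpolation=cv2.INTER_CUBIC)
cv2.imwrite("pics/c1.png",np.hstack([f(t,210,140,100,130,4),f(d,210,130,100,130,4)]))
R=Ro.from_euler('xyz',s['orientation'],degrees=True).as_matrix()
m=s['eef_pos']+R[:,2]*.083;print("mouth",m,proj("top",m),proj("side",m),"z",R[:,2])
E
```

```text
[0.4792 0.0226 0.2812] [179.9541 -34.9573  12.9127] [ 0.2165  0.4561 -0.0592] [ -6.3619  -9.1775 118.897   17.7374  38.1942  59.899 ]
mouth [0.5256 0.0332 0.2132] [264.8865 195.34  ] [273.6336 192.6322] z [ 0.5587  0.1273 -0.8196]
```

View pics/c1.png

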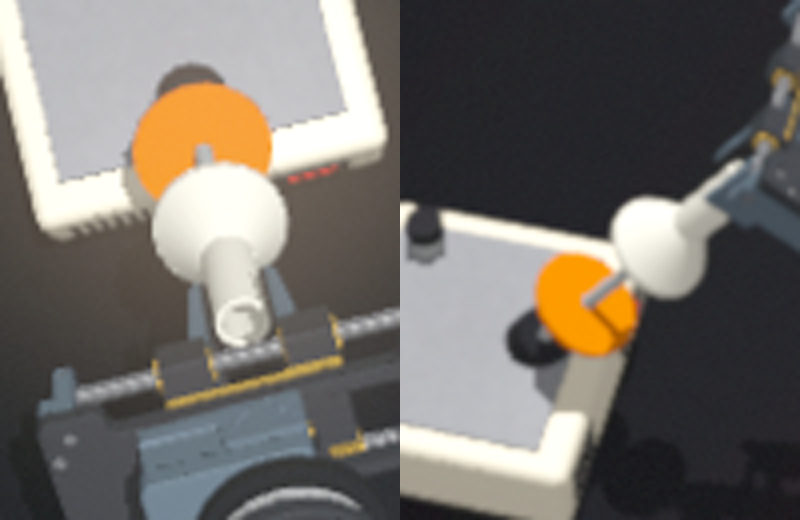

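Both views show the funnel tilted just above the pipe tip. Top: mouth about (265,193) in line with the pipe at (261,177). Side: mouth about (272,193), pipe at (257,205). Next I'll check the lateral offset of the tool axis from the pipe numerically.

```bash
python3 - <<'E'
from h import *
np.set_printoptions(precision=4,suppress=True)
s=read_state();R=Ro.from_euler('xyz',s['orientation'],degrees=True).as_matrix()
for nm,a,b in(("tip",(262.9,187.9),(267.8,197.6)),("coll",(260.3,176.6),(256.6,205.1))):
    p,e=tri(a,b);print(nm,"tool frame",R.T@(p-s['eef_pos']))
    k=(R.T@(p-s['eef_pos']))[2];q=s['eef_pos']+R[:,2]*k
    print("axis pix",proj("top",q),proj("side",q),"seen",a,b)
# stem direction seen now: white mask in top / hull of orange unaffected
p=s['eef_pos']-R[:,2]*.022;print("stem end pred",proj("top",p),"seen",(210+241/4-.4,140+322/4-.4))
E
```

```text
tip tool frame [-0.0004 -0.0002  0.1144]
axis pix [263.2006 188.4332] [267.0905 197.3415] seen (262.9, 187.9) (267.8, 197.6)
coll tool frame [ 0.002  -0.0003  0.1691]
axis pix [260.8565 177.9453] [256.7457 205.2674] seen (260.3, 176.6) (256.6, 205.1)
stem end pred [270.3097 220.2413] seen (269.85, 220.1)
```

Call:
carry_out(
  motion=[
    [0, 0, 0.01, 0, 0, 0],
    [0, 0, 0.01, 0, 0, 0],
    [0, 0, 0.01, 0, 0, 0],
    [0, 0, 0.01, 0, 0, 0],
    [0, 0, 0.01, 0, 0, 0],
    [0, 0, 0.01, 0, 0, 0],
    [0, 0, 0, 0, 0, 0],
  ],
)

```text
t: 6.95
eef_pos: [0.5121, 0.031, 0.2307]
orientation: [-180.0, -34.9, 12.9]
contact_force: [0.1, -0.1, -0.2]
width: 0.0248
gripper_force: 45.0
```

Call:
carry_out(
  motion=[
    [0, 0, 0.005, 0, 0, 0],
    [0, 0, 0.004, 0, 0, 0],
    [0, 0, 0.004, 0, 0, 0],
    [0, 0, 0.004, 0, 0, 0],
    [0, 0, 0, 0, 0, 0],
    [0, 0, 0, 0, 0, 0],
  ],
)

```text
t: 7.7
eef_pos: [0.5217, 0.0331, 0.2178]
orientation: [180.0, -35.0, 12.9]
contact_force: [0.3, -0.6, 0.2]
width: 0.0249
gripper_force: 45.0
```

Call:
carry_out(
  motion=[
    [0, 0, 0.002, 0, 0, 0],
    [0, 0, 0.002, 0, 0, 0],
    [0, 0, 0.002, 0, 0, 0],
    [0, 0, 0, 0, 0, 0],
  ],
)

```text
t: 8.2
eef_pos: [0.525, 0.0338, 0.2126]
orientation: [-180.0, -35.0, 12.9]
contact_force: [-1.1, -0.3, -0.9]
width: 0.0247
gripper_force: 45.0
```

Call:
carry_out(
  motion=[
    [0, 0, 0.002, 0, 0, 0],
    [0, 0, 0.002, 0, 0, 0],
    [0, 0, 0, 0, 0, 0],
  ],
)

```text
t: 8.57
eef_pos: [0.5273, 0.0344, 0.2094]
orientation: [-180.0, -35.0, 12.9]
contact_force: [-0.5, -0.4, -1.0]
width: 0.0248
gripper_force: 45.0
```

Call:
carry_out(
  motion=[
    [0, 0, 0.002, 0, 0, 0],
    [0, 0, 0.002, 0, 0, 0],
    [0, 0, 0, 0, 0, 0],
  ],
)

```text
t: 8.95
eef_pos: [0.5296, 0.0348, 0.2066]
orientation: [180.0, -35.0, 12.9]
contact_force: [-1.9, -1.2, 2.8]
width: 0.0244
gripper_force: 45.0
```

Call:
carry_out(
  motion=[
    [0, 0, 0.001, 0, 0, 0],
    [0, 0, 0.001, 0, 0, 0],
    [0, 0, 0.001, 0, 0, 0],
    [0, 0, 0.001, 0, 0, 0],
    [0, 0, 0, 0, 0, 0],
  ],
)

```text
t: 9.57
eef_pos: [0.5319, 0.0354, 0.203]
orientation: [180.0, -35.0, 12.9]
contact_force: [-2.2, -0.5, 3.9]
width: 0.0245
gripper_force: 45.0
```

Call:
carry_out(
  motion=[
    [0, 0, 0.001, 0, 0, 0],
    [0, 0, 0.001, 0, 0, 0],
    [0, 0, 0.001, 0, 0, 0],
    [0, 0, 0, 0, 0, 0],
  ],
)

```text
t: 10.07
eef_pos: [0.5335, 0.0357, 0.2005]
orientation: [180.0, -35.0, 12.9]
contact_force: [-3.6, -0.0, 3.8]
width: 0.0248
gripper_force: 45.0
```

Call:
carry_out(
  motion=[
    [0, 0, 0.001, 0, 0, 0],
    [0, 0, 0.001, 0, 0, 0],
    [0, 0, 0.001, 0, 0, 0],
    [0, 0, 0, 0, 0, 0],
  ],
)

```text
t: 10.58
eef_pos: [0.5351, 0.0361, 0.198]
orientation: [180.0, -35.0, 12.9]
contact_force: [-3.6, -0.5, 3.4]
width: 0.0249
gripper_force: 45.0
```

Call:
carry_out(
  motion=[
    [0, 0, 0.001, 0, 0, 0],
    [0, 0, 0.001, 0, 0, 0],
    [0, 0, 0, 0, 0, 0],
  ],
)

```text
t: 10.95
eef_pos: [0.5362, 0.0364, 0.1964]
orientation: [180.0, -35.0, 12.9]
contact_force: [-3.6, -2.1, 2.7]
width: 0.0246
gripper_force: 45.0
```

Call:
carry_out(
  motion=[
    [0, 0, 0.001, 0, 0, 0],
    [0, 0, 0.001, 0, 0, 0],
    [0, 0, 0, 0, 0, 0],
  ],
)

```text
t: 11.32
eef_pos: [0.5374, 0.0367, 0.1947]
orientation: [180.0, -35.0, 12.9]
contact_force: [-1.9, -0.9, 2.6]
width: 0.0248
gripper_force: 45.0
```

Call:
carry_out(
  motion=[
    [0, 0, 0.001, 0, 0, 0],
    [0, 0, 0.001, 0, 0, 0],
    [0, 0, 0, 0, 0, 0],
  ],
)

```text
t: 11.7
eef_pos: [0.5385, 0.0369, 0.1931]
orientation: [180.0, -35.0, 12.9]
contact_force: [-2.6, -0.4, 4.2]
width: 0.0247
gripper_force: 45.0
```

Call:
carry_out(
  motion=[
    [0, 0, 0.001, 0, 0, 0],
    [0, 0, 0.001, 0, 0, 0],
    [0, 0, 0, 0, 0, 0],
  ],
)

```text
t: 12.08
eef_pos: [0.5396, 0.0372, 0.1915]
orientation: [180.0, -35.0, 12.9]
contact_force: [-3.3, -1.1, 2.7]
width: 0.0248
gripper_force: 45.0
```

Call:
carry_out(
  motion=[
    [0, 0, 0.001, 0, 0, 0],
    [0, 0, 0.0005, 0, 0, 0],
    [0, 0, 0, 0, 0, 0],
  ],
)

```text
t: 12.45
eef_pos: [0.5404, 0.0374, 0.1903]
orientation: [180.0, -35.0, 12.9]
contact_force: [-2.8, -0.5, 3.0]
width: 0.0247
gripper_force: 45.0
```

Call:
carry_out(
  motion=[
    [0, 0, 0.001, 0, 0, 0],
    [0, 0, 0.0005, 0, 0, 0],
    [0, 0, 0, 0, 0, 0],
  ],
)

```text
t: 12.82
eef_pos: [0.5413, 0.0375, 0.189]
orientation: [180.0, -35.0, 12.9]
contact_force: [-2.8, 0.1, 3.7]
width: 0.0244
gripper_force: 45.0
```

Call:
carry_out(
  motion=[
    [0, 0, 0.001, 0, 0, 0],
    [0, 0, 0.0005, 0, 0, 0],
    [0, 0, 0, 0, 0, 0],
  ],
)

```text
t: 13.2
eef_pos: [0.5421, 0.0377, 0.1883]
orientation: [180.0, -35.0, 12.9]
contact_force: [-5.9, -1.3, 6.6]
width: 0.0244
gripper_force: 45.0
```

Stop felt (about 9 N). Pressing a little more.

Call:
carry_out(
  motion=[
    [0, 0, 0.0005, 0, 0, 0],
    [0, 0, 0, 0, 0, 0],
    [0, 0, 0, 0, 0, 0],
  ],
)

```text
t: 13.58
eef_pos: [0.5424, 0.0378, 0.1881]
orientation: [180.0, -35.1, 12.9]
contact_force: [-7.2, -2.0, 8.5]
width: 0.0243
gripper_force: 45.0
```

Call:
carry_out(
  motion=[
    [0, 0, 0.0005, 0, 0, 0],
    [0, 0, 0, 0, 0, 0],
    [0, 0, 0, 0, 0, 0],
  ],
)

```text
t: 13.95
eef_pos: [0.5427, 0.0378, 0.1879]
orientation: [180.0, -35.1, 12.9]
contact_force: [-8.1, -2.1, 10.4]
width: 0.025
gripper_force: 45.0
```

Call:
carry_out(
  motion=[
    [0, 0, 0.0003, 0, 0, 0],
    [0, 0, 0, 0, 0, 0],
    [0, 0, 0, 0, 0, 0],
    [0, 0, 0, 0, 0, 0],
  ],
)

```text
t: 14.45
eef_pos: [0.5428, 0.0379, 0.1878]
orientation: [180.0, -35.1, 12.9]
contact_force: [-9.1, -2.6, 11.0]
width: 0.0243
gripper_force: 45.0
```

Call:
carry_out(
  motion=[
    [0, 0, -0.0005, 0, 0, 0],
    [0, 0, -0.0005, 0, 0, 0],
    [0, 0, 0, 0, 0, 0],
  ],
)

```text
t: 14.82
eef_pos: [0.5423, 0.0378, 0.1882]
orientation: [180.0, -35.0, 12.9]
contact_force: [-7.7, -1.4, 8.7]
width: 0.0247
gripper_force: 45.0
```

Call:
carry_out(
  motion=[
    [0, 0, -0.0005, 0, 0, 0],
    [0, 0, -0.0007, 0, 0, 0],
    [0, 0, 0, 0, 0, 0],
    [0, 0, 0, 0, 0, 0],
  ],
)

```text
t: 15.32
eef_pos: [0.5416, 0.0376, 0.1886]
orientation: [180.0, -35.0, 12.9]
contact_force: [-4.3, -0.5, 5.8]
width: 0.0249
gripper_force: 45.0
```

Call:
carry_out(
  motion=[
    [0, 0, -0.0006, 0, 0, 0],
    [0, 0, 0, 0, 0, 0],
    [0, 0, 0, 0, 0, 0],
  ],
)

```text
t: 15.7
eef_pos: [0.5413, 0.0376, 0.1889]
orientation: [-180.0, -35.0, 12.9]
contact_force: [-1.9, -0.3, 1.8]
width: 0.0248
gripper_force: 45.0
```

Call:
carry_out(
  motion=[
    [0, 0, 0, 0, 0, 0],
    [0, 0, 0, 0, 0, 0],
    [0, 0, 0, 0, 0, 0],
    [0, 0, 0, 0, 0, 0],
    [0, 0, 0, 0, 0, 0],
    [0, 0, 0, 0, 0, 0],
  ],
  gripper=0.5,
)

```text
t: 16.45
eef_pos: [0.5413, 0.0375, 0.1891]
orientation: [180.0, -35.0, 12.9]
contact_force: [-0.6, 0.4, 0.0]
width: 0.0681
gripper_force: 0.0
```

Call:
carry_out(
  motion=[
    [0, 0, -0.01, 0, 0, 0],
    [0, 0, -0.015, 0, 0, 0],
    [0, 0, -0.02, 0, 0, 0],
    [0, 0, -0.03, 0, 0, 0],
    [0, 0, -0.03, 0, 0, 0],
    [0, 0, -0.03, 0, 0, 0],
    [0, 0, 0, 0, 0, 0],
  ],
)

```text
t: 17.32
eef_pos: [0.4659, 0.0197, 0.3029]
orientation: [179.8, -35.3, 13.0]
contact_force: [-0.1, -0.0, 0.4]
width: 0.0681
gripper_force: 0.0
```

```bash
python3 - <<'E'
from h import *
np.set_printoptions(precision=4,suppress=True)
s=read_state();print(s['eef_pos'],s['contact_force'])
t=snapshot("top");d=snapshot("side")
f=lambda im,x,y,w,h,k:cv2.resize(im[y:y+h,x:x+w],None,fx=k,fy=k,interpolation=cv2.INTER_CUBIC)
cv2.imwrite("pics/c2.png",np.hstack([f(t,220,140,80,100,5),f(d,220,150,80,100,5)]))
E
```

```text
[0.4659 0.0197 0.3029] [-0.0807 -0.0363  0.4101]
```

View pics/c2.png

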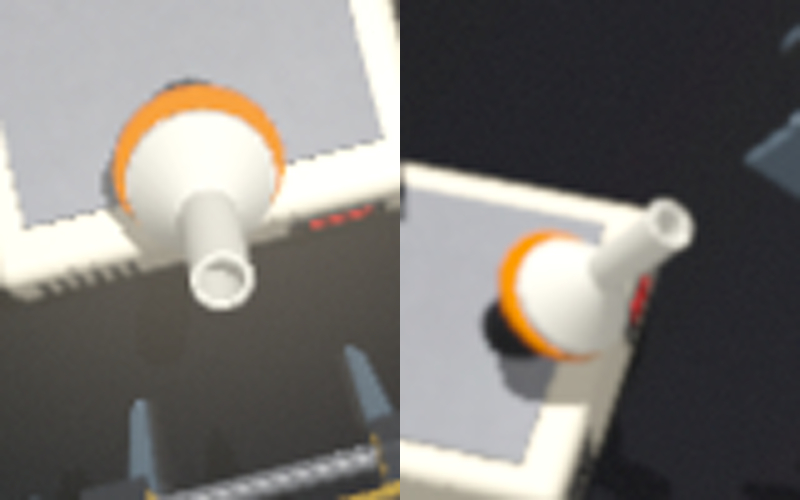

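The funnel hangs on the collar with its stem end at top (264,196), side (274,194). The gripper is clear. One tilt check before handing in.

```bash
python3 - <<'E'
from h import *
np.set_printoptions(precision=4,suppress=True)
p,e=tri((264,195.6),(273.2,194))
u=-Ro.from_euler('xyz',[180,-35,12.9],degrees=True).as_matrix()[:,2]
q=np.array([.5413,.0375,.1891])+u*.022
d=p-q;print(p,e,"along",d@u,"lateral",d-u*(d@u))
E
```

```text
[0.5257 0.0353 0.2096] 0.00032887323819865 along 0.003755783022634946 lateral [-0.0012  0.0011 -0.0006]
```

```bash
python3 -c "
from workcell import *
print(sign_off())"
```

```text
the job is handed in; nothing more can be done
None
```

The white funnel hangs released on the pipe, seated on the collar. The collar was pressed home at about 14 N, the beaker, flask and bottle were not touched, and the job is handed in after about 17 s; no verdict came back.

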